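Load the next face of a resin test block: four clicks on the lever stand, and hold

TASK

The side of the resin block that bears the ring imprint has been tested; now test the side with the blue ink. Lift the block right out of the stand's cradle, give it a quarter turn so that the blue side faces the plunger, set it upright all the way back down in the cradle and let go of it; then work the red-knobbed ratchet lever forward (counter-clockwise from above) by exactly four clicks, never as far as the fifth, so that the plunger presses on the blue side. Finish while holding the knob at the fourth click: the lever springs back when let go, so the program ends with the hand still on it, and the other things on the bench are left alone.

Things in the scene. Friction and masses are not known exactly. Their poses are not given: they have to be found in the camera images.
- test_stand: horizontal hand-lever test stand fixed to the bench, grey bed 104 x 345 x 14 mm. Origin on the bench under the bed's middle; z up, y along the bed from lever end to cradle (the plunger pushes to +y), -x is the lever's side. Parts within 70 mm of the cradle centre are under 45 mm high; the grey force gauge, y -104 to -6 mm at rest, is 48 mm high, the lever 79 mm without its knob.
- cradle_floor (a point): centre of the cradle's floor, 14 mm above the bench; axes as the stand's. Two steel sides parallel to y, 41 mm apart inside, 42 mm long, 13 mm high, flared outward at the top; at y = +21 mm the round steel anvil on a grey end block 30 mm higher than the floor; open towards the plunger (-y). The plunger pushes the block up against the anvil.
- test_block: loose beige resin block 36 x 36 mm, 70 high, 0.1 kg. Origin: its centre, half-way up. Its own -x side is inked blue (dot low down, band near the top, strip along that edge of the top face); its own -y side has the ring imprint. It starts upright in the cradle, ring towards the plunger (-y of the stand), blue towards the stand's -x. 2.5 mm to spare to either cradle side.
- blue_face (a point): centre of the round blue ink dot on the blue side of the block: 18 mm out from the block's upright centre line, 15 mm below its centre; axes as the block's
- plunger_tip: steel plunger tip, 16 mm across, on the force gauge's rod. Origin: centre of its flat front face, 34 mm above the bench, about 9 mm from the block at rest. Pushes along the stand's +y, moves 5.2 mm forward per click, and is sprung: 2 N at first touch, then 1.3 N per mm.
- lever_angle (a joint): lever angle in rad: 0 at rest (pointing to the stand's -x), growing counter-clockwise from above as it is worked. A click each 0.262 rad: the first four at 0.262, 0.524, 0.785, 1.047. A spring nose drops into notches of the toothed wheel; they count but do not lock: let go, it springs back to rest. At the knob: 3 N at first, 5 N on the fourth click; crests between add 2 to 3 N.
- ratchet_lever: steel ratchet lever with a toothed click wheel round its hub. Origin: on its upright turning axis at the height of the knob's centre, 94 mm above the bench; z up. Its own -x points along the lever to the knob, whose centre is 85 mm out.
- lever_knob (a point): centre of the red upright knob on the lever's end: 22 mm across, 40 mm high, centre 94 mm above the bench, 85 mm from the lever's axis; may be pinched from above or pushed. It does not turn on the lever; its own +x points along the lever to the axis.
- timer: white bench timer, 64 x 64 x 19 mm, a bystander near the front edge, to the right; origin under its middle
- reagent_2: brown reagent bottle with black cap, 33 mm across, 68 mm high, a bystander behind the stand, to the right; origin under its middle
- petri_0: lower of two stacked petri dishes, 91 mm across, 16 mm high each, bystanders at the back left; origin under its middle
- magnifier_lamp: fixed magnifier lamp: clamped to the bench edge at world (0.35, -0.39), its lower arm rises to an elbow at (0.49, -0.26, 0.35), the upper arm crosses to (0.8, 0.08, 0.35), the lens beyond. To the right of and behind the stand; keep the arm clear of it. Origin: a point below the bench, of no use.
Not all that is in view belongs to the job. Leave any green or turquoise look-alike of the test_block alone.

How it is judged:
By the outcome, as a careful person would: the job done as asked, in the order asked, and still so for the second after the job is handed in, while the arm keeps its last pose, push and grip.
It also fails if it takes over 70 s, if anything falls off the work surface, if the arm or the gripper's body presses on something with over 40 N, if the wrist force passes 120 N, or if a joint passes its speed limit or range.

ROBOT

A 6-joint arm with a two-finger parallel gripper is mounted at the origin on a cart in front of the work surface, level with it; the furniture and walls round the work are solid. World frame = base frame: x ahead of the robot, y to its left, z up, the work surface at z = 0. Lengths are in m, angles in rad, forces in N, time in s.
With the tool pointing down it reaches from about 0.25 to 0.775 m from the base axis. Payload 4 kg.
Tool frame: the origin (TCP) lies on the centre line of the jaws, within the pads' length; the fingertips stand 8 mm ahead of it and the grasp point (between the pads) lies 11 mm behind it (manip.tcp_to_tips is the z of the fingertips in the tool frame, in m); z points along the fingers, y is the line along which they close (so a half turn about z gives the same grasp; the last joint's range is limited). The gripper opens to 85 mm and grips with 20 to 120 N. Pads are 22 mm wide; open, the fingers measure 114 mm over their backs; the gripper's body (76 mm by 85 mm) begins 54 mm behind the grasp point. The pads swing forward as they close: fully open they stand 13 mm farther back than shut.
Start: joints at [-1.401, 0.087, 1.371, -0, 1.684, -0.103], TCP at [0.148, -0.53, 0.239] pointing down, gripper open.
Joint ranges: [-3.1, 3.1], [-0.76, 2.03], [0.27, 2.55], [-1.08, 4.22], [0.17, 2.65], [-2.57, 2.57]. Speed limits (rad/s): [2.79, 2.79, 3.14, 3.14, 3.14, 3.14].

INTERFACE

Orientations are given as a unit quaternion [x, y, z, w].
In Python, from station import manip gives the robot as it stands.
- The arm moves only by the tool drive_tool, never from a script. Its argument "rows" is a list of rows, each a list of 2 entries, a list of its own where there are three numbers: the shift along the world's x, y, z in mm, then the turn, a rotation vector about the world's x, y, z in rad. In form: [[[dx, dy, dz], [wx, wy, wz]], ...]. A call has 1 to 8 rows; each row shifts and turns the commanded pose from where the row before left it; what a row does not reach is not made up. A row lasts 1/12 s, in which the tool goes at most 41.7 mm and 7.16 degrees, less where a joint would pass 70% of its speed; a pose out of reach is approached as far as the arm can. A call with a gripper value outside its range is refused whole. "hand" is the finger opening in mm, from 0 to 85.4, set as the call begins (left out, the last holds). The fingers move at their own pace and stop on an object; the grip force is fixed at half the most. Time passes only in rows, so rows that do not move let the fingers close. It gives the time, the measured TCP pose, the force, the opening and the grip force at its end, in the units of the state.
- manip.read_state(): the state, without advancing time (a new reading comes with each control period).
- manip.capture(name): name is "side" or "top" or "wrist"; returns the picture (480x640x3 uint8, red, green, blue); there is no depth.
- manip.camera_info(name): a dict with "camera_matrix" (3x3 intrinsics, pixels), "dist_coeffs" ([k1, k2, p1, p2, k3] as OpenCV has them; the pictures are not rectified), "rvec" (rotation vector, rad) and "tvec" (3), from world to camera coordinates, as OpenCV has them; the wrist camera has in their place "tool_from_camera" (4x4, takes a point from camera to tool coordinates, whose origin is the TCP and whose axes are the flange's). Camera axes: x right, y down, z forward; pixel columns grow to the right and rows downward; lengths in m; the calibration is good to about 2 mm. A picture is of the moment at which its call begins: read the wrist's pose just before it. camera_info takes no time and is no camera call.
- manip.job_done(): hands the job in; it is judged then, once.
The state is a dict: "time": time; "q": joint angles; "joint_vel": joint speeds; "joint_torque": joint torques, N m; "ee_pos": TCP position; "tool_rot": TCP orientation; "force": force on the tool from outside, world axes, zero at the start; "wrist_torque": the same for the moment, N m; "opening": finger opening in m; "grip_force": force on a finger pad.
Only numpy, scipy, OpenCV 4.12 (cv2) and the standard library are available. Lean on these libraries where they do the work, as an engineer would, in place of code of your own. Each camera call takes 0.05 s, during which the arm holds its last target. There are 200 camera calls.

## Working session

There is one attempt and no reset: what is moved stays moved. The work goes in short steps, Python scripts to look and compute and a tool call to move; the robot and the scene stay as the last step left them, time stands still between calls to the robot, and variables do not carry over. Pictures are saved under pics/ and viewed, at most 10 in all, crops included, and the job is handed in when it is done.

Besides the shell and the picture viewer there is one more tool, called by a JSON object that holds its "name" and its "arguments". drive_tool: Moves the arm, as the interface text tells. Its arguments: {"type":"object","properties":{"rows":{"type":"array"},"hand":{"type":"number"}},"required":["rows"]}

```bash
mkdir -p pics; ls
python3 - <<'E'
from station import manip
import cv2,numpy as np
for n in("side","top"):
    im=manip.capture(n); cv2.imwrite(f"pics/{n}0.png",im[:,:,::-1])
    ci=manip.camera_info(n); R=cv2.Rodrigues(np.array(ci["rvec"]))[0]
    print(n,np.round(ci["camera_matrix"],1).tolist(),ci["dist_coeffs"],(-R.T@np.array(ci["tvec"]).ravel()).round(3),R.round(2).tolist())
s=manip.read_state(); print(s["time"],s["tool_rot"],manip.tcp_to_tips)
print(manip.camera_info("wrist"))
E
```

```text
pics
side [[437.3, 0.0, 324.6], [0.0, 437.3, 239.9], [0.0, 0.0, 1.0]] [0.02978375 0.         0.         0.         0.        ] [ 0.376 -0.451  0.805] [[0.94, -0.33, 0.01], [-0.26, -0.78, -0.57], [0.2, 0.53, -0.82]]
top [[434.1, 0.0, 325.6], [0.0, 434.1, 235.1], [0.0, 0.0, 1.0]] [-0.09454168  0.          0.          0.          0.        ] [0.385 0.082 0.954] [[-0.01, -1.0, 0.03], [-0.99, 0.01, -0.16], [0.16, -0.03, -0.99]]
0.1 [ 9.90713076e-01  1.35965322e-01 -3.84293947e-05 -1.01540742e-03] 0.008
{'camera_matrix': array([[351.33434912,   0.        , 321.86062319],
       [  0.        , 351.33434912, 235.81621175],
       [  0.        ,   0.        ,   1.        ]]), 'dist_coeffs': array([-0.03238346,  0.        ,  0.        ,  0.        ,  0.        ]), 'tool_from_camera': array([[-7.39560374e-04, -9.58504317e-01, -2.85077056e-01,
         7.24870330e-02],
       [ 9.99999726e-01, -7.21405338e-04, -1.68691373e-04,
         1.43386468e-04],
       [-4.39647003e-05, -2.85077102e-01,  9.58504587e-01,
        -1.35037336e-01],
       [ 0.00000000e+00,  0.00000000e+00,  0.00000000e+00,
         1.00000000e+00]])}
```

View pics/top0.png

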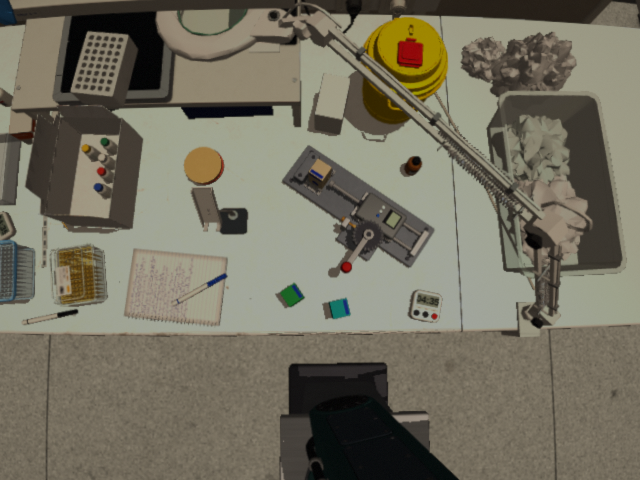

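View pics/side0.png

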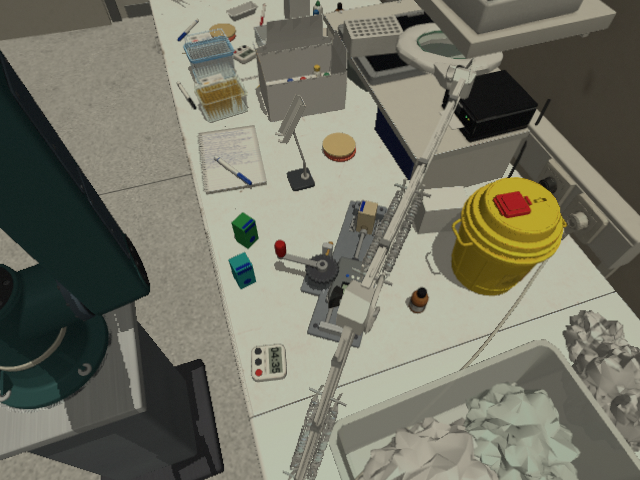

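Top view: the beige block sits in the cradle at (318,170), the red knob is at (346,267), the hub at (369,236) and the plunger near (345,195). The block could be confused with the green block at (291,295), the turquoise one at (338,307) or the white box at (330,103). I choose the beige block in the cradle. In the side view it is at (367,215) and the knob at (280,248). Next I'll measure and check the choice in one close crop.

```bash
cat > h.py <<'E'
from station import manip
import cv2,numpy as np
from scipy.spatial.transform import Rotation as Ro
def cam(n):
    ci=manip.camera_info(n)
    if n=="wrist":
        s=manip.read_state(); T=np.eye(4); T[:3,:3]=Ro.from_quat(s["tool_rot"]).as_matrix(); T[:3,3]=s["ee_pos"]
        W=T@np.array(ci["tool_from_camera"]); return ci,W[:3,:3].T,W[:3,3]
    R=cv2.Rodrigues(np.array(ci["rvec"]))[0]; return ci,R,-R.T@np.array(ci["tvec"]).ravel()
def ray(c,px):
    ci,R,C=c; u=cv2.undistortPoints(np.array(px,float).reshape(-1,1,2),ci["camera_matrix"],ci["dist_coeffs"])[:,0]
    return C,np.c_[u,np.ones(len(u))]@R
def plane(c,px,z):
    C,d=ray(c,px); return C+d*((z-C[2])/d[:,2])[:,None]
def proj(c,P):
    ci,R,C=c; return cv2.projectPoints(np.array(P,float).reshape(-1,3),cv2.Rodrigues(R)[0],-R@C,ci["camera_matrix"],ci["dist_coeffs"])[0][:,0]
def blobs(m,k=3):
    n,l,st,ce=cv2.connectedComponentsWithStats(m.astype(np.uint8)); o=np.argsort(-st[1:,4])[:k]+1
    return [(ce[i],st[i]) for i in o]
def crop(im,x0,y0,x1,y1,f,name): cv2.imwrite(f"pics/{name}.png",cv2.resize(im[y0:y1,x0:x1],None,fx=f,fy=f,interpolation=cv2.INTER_CUBIC)[:,:,::-1])
E
python3 - <<'E'
from h import *
im=manip.capture("top"); c=cam("top")
crop(im,270,130,450,285,4,"topc")
h=cv2.cvtColor(im,cv2.COLOR_RGB2HSV); 
red=((h[...,0]<8)|(h[...,0]>172))&(h[...,1]>150)&(h[...,2]>100)
for ce,st in blobs(red[240:285,330:365]): print("red",ce+[330,240],st, plane(c,ce+[330,240],.112))
print("hub",plane(c,[[369,236]],.079))
m=np.zeros(h.shape[:2],bool)
for px in [[312,147],[283,183],[434,231],[411,268]]: print(px,plane(c,[px],.014).round(4))
E
```

```text
red [346.73770492 266.19672131] [13 22  9  9 61] [[0.45949465 0.01898093 0.112     ]]
hub [[ 0.52389282 -0.03041182  0.079     ]]
[312, 147] [[0.7403 0.0853 0.014 ]]
[283, 183] [[0.6558 0.1506 0.014 ]]
[434, 231] [[ 0.5443 -0.1846  0.014 ]]
[411, 268] [[ 0.4626 -0.1292  0.014 ]]
```

View pics/topc.png

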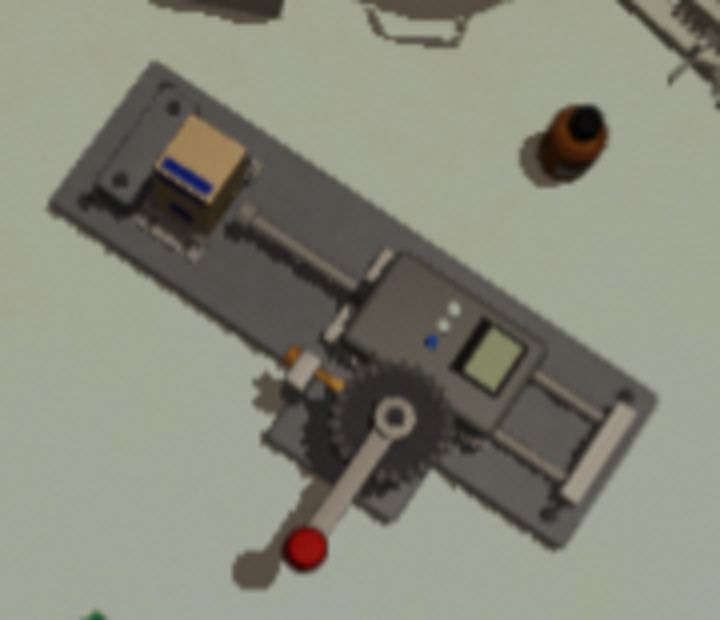

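The crop confirms it: the beige block has its blue strip on the stand's -x side, with its top spanning about (155..248, 117..208) in the crop. The plunger is at crop (245,215) and the knob at (305,548). Next I'll compute the stand pose.

Run:
```python
from h import *
c=cam("top"); f=lambda p:np.array(p,float)/4+[269.6,129.6]
B=plane(c,f([[155,62],[50,207],[657,400],[557,550]]),.014); print(B.round(4))
m=B.mean(0); d=B[0]+B[1]-B[2]-B[3]; print("mid",m,"len",np.linalg.norm(d)/2,"yaw y deg",np.degrees(np.arctan2(d[1],d[0])))
e=B[1]-B[0]; print("cross edge",np.linalg.norm(e),np.degrees(np.arctan2(e[1],e[0])))
T=plane(c,f([[193,117],[248,155],[210,208],[155,165]]),.084);print("top",T.round(4),T.mean(0))
for p in [(1,0),(2,1),(3,2),(0,3)]: v=T[p[0]]-T[p[1]];print(np.linalg.norm(v),np.degrees(np.arctan2(v[1],v[0])))
print("hub",plane(c,f([[395,417]]),.079)," knob",plane(c,f([[305,549]]),.114))
im=manip.capture("side");h=cv2.cvtColor(im,cv2.COLOR_RGB2HSV);s=cam("side")
red=((h[...,0]<8)|(h[...,0]>172))&(h[...,1]>150)&(h[...,2]>60);red[:,:260]=0;red[:,300:]=0
ce=blobs(red,1)[0][0];print(ce,plane(s,ce,.094))
```

```text
[[ 0.7449  0.0935  0.014 ]
 [ 0.6596  0.1527  0.014 ]
 [ 0.5475 -0.1844  0.014 ]
 [ 0.4646 -0.1246  0.014 ]]
mid [ 0.60416651 -0.01569647  0.014     ] len 0.33994584890826285 yaw y deg 54.74519103145685
cross edge 0.10380137155099987 145.27758138545985
top [[0.6876 0.0729 0.084 ]
 [0.6667 0.0444 0.084 ]
 [0.6381 0.0645 0.084 ]
 [0.6615 0.0929 0.084 ]] [0.66349348 0.06871016 0.084     ]
0.03535791710395333 -126.21772814833783
0.034976399776949524 144.8463865879265
0.03677757745294096 50.552117375243505
0.032905759460296835 -37.45699884649626
hub [[ 0.52836621 -0.0291982   0.079     ]]  knob [[0.45806464 0.02088209 0.114     ]]
[280.16666667 248.22222222] [[0.45812277 0.01860578 0.094     ]]
```

{"name": "drive_tool", "arguments": {"rows": [[[0, 40, 0], [0, 0, 0]], [[0, 40, 0], [0, 0, 0]], [[0, 40, 0], [0, 0, 0]], [[0, 40, 0], [0, 0, 0]], [[5, 40, 0], [0, 0, 0]], [[15, 35, 0], [0, 0, 0]], [[22, 30, 0], [0, 0, 0]], [[25, 25, 0], [0, 0, 0]]]}}

```text
time: 0.87
ee_pos: [0.2149, -0.2377, 0.2395]
tool_rot: [0.991, 0.135, 0.0, 0.001]
force: [0.4, -0.2, -0.2]
opening: 0.0856
grip_force: 0.0
```

{"name": "drive_tool", "arguments": {"rows": [[[32, 25, 0], [0, 0, -0.11]], [[32, 25, 0], [0, 0, -0.11]], [[32, 25, 0], [0, 0, -0.11]], [[32, 25, 0], [0, 0, -0.11]], [[32, 25, 0], [0, 0, -0.11]], [[32, 25, 0], [0, 0, -0.11]], [[32, 22, 0], [0, 0, -0.11]], [[32, 20, 0], [0, 0, -0.113]]]}}

```text
time: 1.53
ee_pos: [0.4362, -0.0769, 0.2396]
tool_rot: [0.97, -0.242, 0.0, 0.0]
force: [-0.8, -1.4, 0.2]
opening: 0.0853
grip_force: 0.0
```

{"name": "drive_tool", "arguments": {"rows": [[[32, 20, 0], [0, 0, 0]], [[32, 20, 0], [0, 0, 0]], [[32, 20, -10], [0, 0, 0]], [[32, 20, -20], [0, 0, 0]], [[32, 20, -20], [0, 0, 0]], [[24, 15, -20], [0, 0, 0]], [[0, 0, 0], [0, 0, 0]], [[0, 0, 0], [0, 0, 0]]]}}

```text
time: 2.2
ee_pos: [0.6169, 0.0363, 0.1669]
tool_rot: [0.971, -0.239, -0.003, 0.001]
force: [-1.2, -1.0, 0.8]
opening: 0.0854
grip_force: 0.0
```

Run:
```python
from h import *
s=manip.read_state();print(s["time"],s["q"],s["ee_pos"],Ro.from_quat(s["tool_rot"]).as_matrix().round(3).tolist())
c=cam("wrist");im=manip.capture("wrist");cv2.imwrite("pics/w1.png",im[:,:,::-1])
for P in ([.664,.07,.084],[.662,.066,.014],[.458,.0195,.114]):print(proj(c,P))
```

```text
2.2 [-3.27522944e-02  2.66144434e-01  1.30743363e+00 -3.79799008e-04
  1.57498256e+00  2.01993190e+00] [0.61692307 0.03629711 0.16690946] [[0.886, -0.463, -0.007], [-0.463, -0.886, -0.0], [-0.006, 0.003, -1.0]]
[[239.52631466 207.4936946 ]]
[[263.69405485 189.21603088]]
[[449.36355049 441.80686171]]
```

View pics/w1.png

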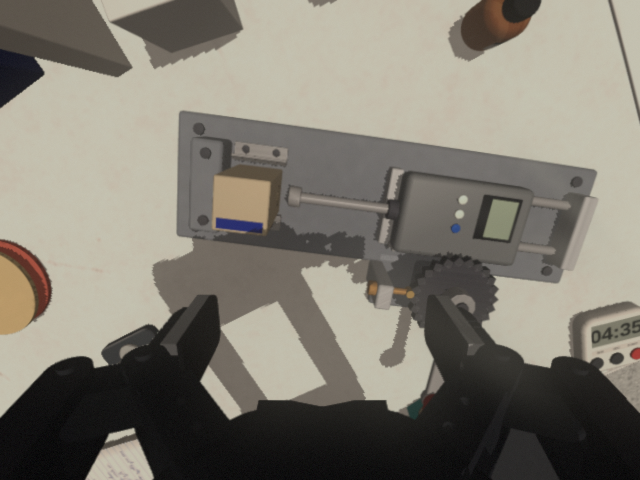

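The wrist view shows the bed corners at about (181,111), (178,236), (596,171) and (560,283), the block top around (242,205) with its blue strip at (240,225), and the plunger tip at (292,195).

Run:
```python
from h import *
c=cam("wrist");im=manip.capture("wrist");h=cv2.cvtColor(im,cv2.COLOR_RGB2HSV)
B=plane(c,[[181,111],[178,236],[596,171],[560,283]],.014);d=B[0]+B[1]-B[2]-B[3];print(B.round(4).tolist(),np.linalg.norm(d)/2,"yaw",np.degrees(np.arctan2(d[1],d[0])),"mid",B.mean(0))
print(h[195,240],h[195,277],h[226,240])
m=(h[...,0]>8)&(h[...,0]<28)&(h[...,1]>70)&(h[...,2]>150)
bl=(h[...,0]>105)&(h[...,0]<130)&(h[...,1]>150)
for M in(m,bl):
    M=M.copy();M[:150]=0;M[250:]=0;M[:,:200]=0;M[:,300:]=0
    cs,_=cv2.findContours(M.astype(np.uint8),cv2.RETR_EXTERNAL,cv2.CHAIN_APPROX_NONE);k=max(cs,key=cv2.contourArea)
    W=plane(c,k[:,0].astype(float),.084)[:,:2];r=cv2.minAreaRect((W*1000).astype(np.float32));print(r,cv2.boundingRect(k))
# tip: front face centre, top edge z .042
print("tip",plane(c,[[288,195]],.034))
```

```text
[[0.7466, 0.092, 0.014], [0.6623, 0.1521, 0.014], [0.5478, -0.1874, 0.014], [0.463, -0.1302, 0.014]] 0.3442819898982101 yaw 54.671895113338806 mid [ 0.60491452 -0.01837505  0.014     ]
[ 17  80 176] [18 75 85] [118 156 108]
((665.1566162109375, 68.76959228515625), (34.7723503112793, 33.72846603393555), 55.77969741821289) (213, 177, 57, 54)
((653.737060546875, 75.67970275878906), (25.327102661132812, 4.820645332336426), 55.98755645751953) (221, 221, 40, 10)
tip [[0.65130059 0.04685961 0.034     ]]
```

{"name": "drive_tool", "arguments": {"rows": [[[24, 16, 0], [0, -0.003, -0.043]], [[24, 17, 0], [0, -0.003, -0.043]], [[0, 0, 0], [0, 0, -0.043]], [[0, 0, 0], [0, 0, 0]], [[0, 0, 0], [0, 0, 0]]]}}

```text
time: 2.72
ee_pos: [0.6655, 0.0675, 0.1729]
tool_rot: [0.953, -0.302, 0.004, -0.001]
force: [0.2, 0.2, 0.0]
opening: 0.0852
grip_force: 0.0
```

{"name": "drive_tool", "arguments": {"rows": [[[0, 1, -25], [0, 0, 0]], [[0, 0, -25], [0, 0, 0]], [[0, 0, -25], [0, 0, 0]], [[0, 0, -20], [0, 0, 0]], [[0, 0, -15], [0, 0, 0]], [[0, 0, 0], [0, 0, 0]], [[0, 0, 0], [0, 0, 0]]]}}

```text
time: 3.3
ee_pos: [0.6648, 0.0685, 0.061]
tool_rot: [0.953, -0.302, 0.003, -0.0]
force: [0.6, 0.2, -0.2]
opening: 0.0854
grip_force: 0.0
```

{"name": "drive_tool", "arguments": {"rows": [[[0, 0, -6], [0, 0, 0]], [[0, 0, 0], [0, 0, 0]], [[0, 0, 0], [0, 0, 0]], [[0, 0, 0], [0, 0, 0]], [[0, 0, 0], [0, 0, 0]], [[0, 0, 0], [0, 0, 0]], [[0, 0, 0], [0, 0, 0]], [[0, 0, 0], [0, 0, 0]]], "hand": 25}}

```text
time: 3.97
ee_pos: [0.6665, 0.0695, 0.0559]
tool_rot: [0.953, -0.302, 0.004, -0.001]
force: [-1.2, -0.5, 4.4]
opening: 0.0352
grip_force: 60.6
```

Run:
```python
from h import *
s=manip.read_state();print(s["time"],s["ee_pos"],s["opening"],s["grip_force"],s["force"])
```

```text
3.9667 [0.66646227 0.06951139 0.05589583] 0.035222821944245634 60.634188652038574 [-1.1671309  -0.53687156  4.37026085]
```

{"name": "drive_tool", "arguments": {"rows": [[[0, 0, 12], [0, 0, 0]], [[0, 0, 20], [0, 0, 0]], [[0, 0, 20], [0, 0, 0]], [[0, 0, 20], [0, 0, 0]], [[0, 0, 0], [0, 0, 0]], [[0, 0, 0], [0, 0, 0]]]}}

```text
time: 4.47
ee_pos: [0.6663, 0.0696, 0.1278]
tool_rot: [0.953, -0.302, 0.004, -0.001]
force: [-0.1, 0.3, -1.7]
opening: 0.0354
grip_force: 60.2
```

{"name": "drive_tool", "arguments": {"rows": [[[0, 0, 0], [0, 0, 0.112]], [[0, 0, 0], [0, 0, 0.112]], [[0, 0, 0], [0, 0, 0.112]], [[0, 0, 0], [0, 0, 0.112]], [[0, 0, 0], [0, 0, 0.112]], [[0, 0, 0], [0, 0, 0.112]], [[0, 0, 0], [0, 0, 0.112]], [[0, 0, 0], [0, 0, 0.112]]]}}

```text
time: 5.13
ee_pos: [0.6642, 0.0695, 0.1233]
tool_rot: [0.99, 0.144, -0.0, -0.002]
force: [-0.7, -0.6, -0.4]
opening: 0.0353
grip_force: 60.2
```

{"name": "drive_tool", "arguments": {"rows": [[[0, 0, 0], [0, 0, 0.112]], [[0, 0, 0], [0, 0, 0.112]], [[0, 0, 0], [0, 0, 0.112]], [[0, 0, 0], [0, 0, 0.112]], [[0, 0, 0], [0, 0, 0.112]], [[0, 0, 0], [0, 0, 0.112]], [[0, 0, 0], [0, 0, 0]], [[0, 0, 0], [0, 0, 0]]]}}

```text
time: 5.8
ee_pos: [0.6645, 0.0695, 0.1242]
tool_rot: [0.889, 0.458, -0.0, -0.003]
force: [-0.5, 0.4, -1.1]
opening: 0.0354
grip_force: 60.2
```

Run:
```python
from h import *
s=manip.read_state();print(s["time"],s["ee_pos"],s["opening"],s["grip_force"],s["force"],s["q"].round(2));R=Ro.from_quat(s["tool_rot"]).as_matrix();print(R.round(4).tolist(),"yaw",np.degrees(np.arctan2(R[1,0],R[0,0])))
c=cam("wrist");im=manip.capture("wrist");cv2.imwrite("pics/w2.png",im[:,:,::-1])
```

```text
5.8 [0.66454634 0.06946735 0.124161  ] 0.03541751086508584 60.23463249206543 [-0.53574735  0.3913367  -1.14667196] [0.02 0.39 1.23 0.01 1.52 0.63]
[[0.5796, 0.8149, -0.0035], [0.8149, -0.5796, 0.0058], [0.0027, -0.0062, -1.0]] yaw 54.57689422987031
```

View pics/w2.png

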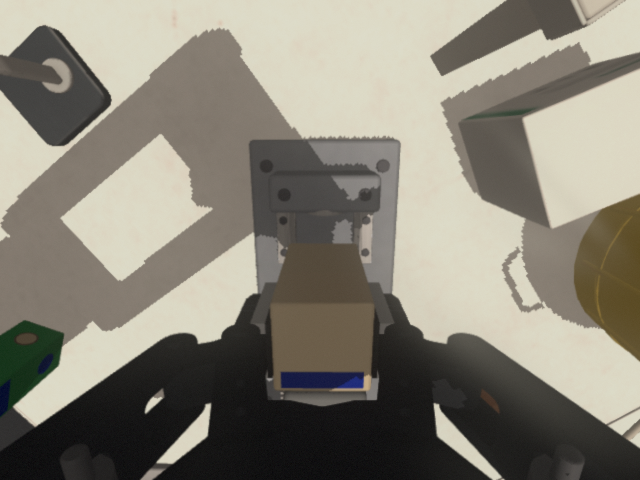

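The wrist view shows the block held clear of the cradle, blue strip at the bottom (322,380), which is the plunger side. The bed end is at (249..400,145) and the cradle sides are near columns 283 and 366, around row 235.

Run:
```python
from h import *
c=cam("wrist");s=manip.read_state();p=s["ee_pos"]
y=np.array([np.cos(np.radians(54.8)),np.sin(np.radians(54.8))]);x=np.array([y[1],-y[0]])
for n,a,z in(("bolts",[[266,166],[383,166]],.014),("endbolts",[[284,195],[365,195]],.044),("bed",[[249,141],[400,141]],.014),("bedlow",[[256,255],[394,255]],.014),("side bolts",[[283,220],[366,220]],.018)):
    P=plane(c,a,z)[:,:2]-p[:2];print(n,(P@x*1000).round(1),(P@x).mean()*1000,(P@y*1000).round(1))
# block top strip in hand
P=plane(c,[[281,388],[370,388],[273,303],[371,303]],p[2]+.028)[:,:2]-p[:2];print((P@x*1000).round(1),(P@y*1000).round(1))
```

```text
bolts [-39.   41.8] 1.4397650939247282 [50.1 49.8]
endbolts [-23.7  26.5] 1.3858479117307057 [35.  34.8]
bed [-49.8  52.7] 1.4590921772260832 [66.9 66.5]
bedlow [-49.6  52.9] 1.6391823071974545 [-15.  -15.3]
side bolts [-28.   30.8] 1.362872359153033 [12.6 12.5]
[-14.8  17.9 -16.2  16.9] [-17.9 -17.9  16.8  16.7]
```

{"name": "drive_tool", "arguments": {"rows": [[[0.5, -0.5, -20], [0, 0, 0.004]], [[0, 0, -18], [0, 0, 0]], [[0, 0, 0], [0, 0, 0]], [[0, 0, 0], [0, 0, 0]]]}}

```text
time: 6.18
ee_pos: [0.6648, 0.0689, 0.0864]
tool_rot: [0.887, 0.461, -0.0, -0.004]
force: [0.2, -0.4, -0.6]
opening: 0.0353
grip_force: 60.2
```

{"name": "drive_tool", "arguments": {"rows": [[[0, 0, -8], [0, 0, 0]], [[0, 0, -8], [0, 0, 0]], [[0, 0, -6], [0, 0, 0]], [[0, 0, -5], [0, 0, 0]], [[0, 0, 0], [0, 0, 0]], [[0, 0, 0], [0, 0, 0]], [[0, 0, 0], [0, 0, 0]]]}}

```text
time: 6.77
ee_pos: [0.6664, 0.069, 0.0619]
tool_rot: [0.887, 0.461, 0.002, -0.002]
force: [-0.5, 0.8, -1.2]
opening: 0.0354
grip_force: 60.2
```

{"name": "drive_tool", "arguments": {"rows": [[[-0.6, 0.2, -2], [0, 0, 0]], [[0, 0, -2], [0, 0, 0]], [[0, 0, -1.5], [0, 0, 0]], [[0, 0, -0.5], [0, 0, 0]], [[0, 0, 0], [0, 0, 0]], [[0, 0, 0], [0, 0, 0]]]}}

```text
time: 7.27
ee_pos: [0.6657, 0.0692, 0.056]
tool_rot: [0.887, 0.462, 0.002, -0.002]
force: [-0.1, -0.4, 0.1]
opening: 0.0351
grip_force: 60.4
```

{"name": "drive_tool", "arguments": {"rows": [[[0, 0, -1], [0, 0, 0]], [[0, 0, 0], [0, 0, 0]], [[0, 0, 0], [0, 0, 0]]]}}

```text
time: 7.52
ee_pos: [0.6658, 0.0692, 0.0559]
tool_rot: [0.887, 0.462, 0.002, -0.002]
force: [-2.2, 0.0, 5.9]
opening: 0.0355
grip_force: 61.0
```

Contact with the floor at the original grip height, so I'll release, rise and look.

{"name": "drive_tool", "arguments": {"rows": [[[0, 0, 0], [0, 0, 0]], [[0, 0, 0], [0, 0, 0]], [[0, 0, 0], [0, 0, 0]], [[0, 0, 0], [0, 0, 0]], [[0, 0, 0], [0, 0, 0]]], "hand": 70}}

```text
time: 7.93
ee_pos: [0.6655, 0.0692, 0.0541]
tool_rot: [0.887, 0.462, 0.001, -0.003]
force: [0.7, 0.0, -0.7]
opening: 0.0701
grip_force: 0.0
```

{"name": "drive_tool", "arguments": {"rows": [[[0, 0, 15], [0, 0, 0]], [[0, 0, 25], [0, 0, 0]], [[0, 0, 30], [0, 0, 0]], [[0, 0, 30], [0, 0, 0]], [[-20, -10, 20], [0, 0, 0]], [[-25, -10, 0], [0, 0, 0]], [[0, 0, 0], [0, 0, 0]], [[0, 0, 0], [0, 0, 0]]]}}

```text
time: 8.6
ee_pos: [0.6199, 0.0489, 0.1748]
tool_rot: [0.887, 0.461, 0.002, -0.002]
force: [0.6, 0.4, -0.3]
opening: 0.0705
grip_force: 0.0
```

Run:
```python
from h import *
s=manip.read_state();print(s["time"],s["ee_pos"],s["opening"])
c=cam("wrist");im=manip.capture("wrist")
u=proj(c,[.665,.069,.084])[0].astype(int);print(u)
x0,y0=max(u[0]-110,0),max(u[1]-90,0);print(x0,y0)
crop(im,x0,y0,x0+230,y0+190,3,"w3")
```

```text
8.6 [0.61988091 0.04891492 0.17484945] 0.07045117260363266
[361 181]
251 91
```

View pics/w3.png

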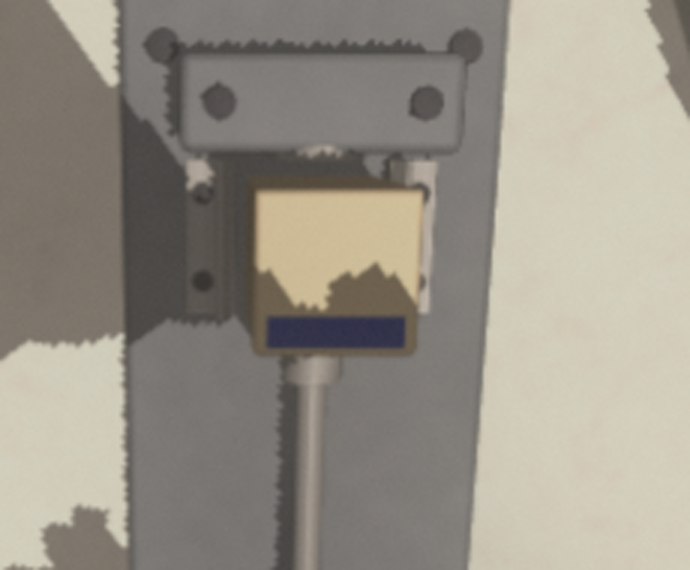

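The block stands upright in the cradle between the steel sides, blue strip at crop (335,332) towards the plunger tip at (313,370). Now on to the knob.

{"name": "drive_tool", "arguments": {"rows": [[[-20, -4, 0], [0, 0, -0.112]], [[-20, -4, 0], [0, 0, -0.112]], [[-20, -4, 0], [0, 0, -0.112]], [[-20, -4, 0], [0, 0, -0.112]], [[-20, -4, 0], [0, 0, -0.112]], [[-20, -4, 0], [0, 0, -0.112]], [[-20, -3, 0], [0, 0, -0.112]], [[-20, -2, 0], [0, 0, -0.112]]], "hand": 60}}

```text
time: 9.32
ee_pos: [0.4604, 0.0203, 0.174]
tool_rot: [1.0, 0.029, 0.002, -0.002]
force: [0.8, 0.6, -0.5]
opening: 0.0601
grip_force: 0.0
```

{"name": "drive_tool", "arguments": {"rows": [[[0, 0, 0], [0, 0, -0.112]], [[0, 0, 0], [0, 0, -0.112]], [[0, 0, 0], [0, 0, -0.112]], [[0, 0, 0], [0, 0, -0.112]], [[0, 0, 0], [0, 0, -0.112]], [[0, 0, 0], [0, 0, -0.112]], [[0, 0, 0], [0, 0, 0]], [[0, 0, 0], [0, 0, 0]]]}}

```text
time: 9.98
ee_pos: [0.4611, 0.0204, 0.1742]
tool_rot: [0.955, -0.298, 0.003, -0.001]
force: [0.6, -0.6, -0.5]
opening: 0.0599
grip_force: 0.0
```

Run:
```python
from h import *
s=manip.read_state();print(s["time"],s["ee_pos"],s["opening"],s["q"].round(2));R=Ro.from_quat(s["tool_rot"]).as_matrix();print("yaw",np.degrees(np.arctan2(R[1,0],R[0,0])),R[:,2])
c=cam("wrist");im=manip.capture("wrist");cv2.imwrite("pics/w4.png",im[:,:,::-1]);h=cv2.cvtColor(im,cv2.COLOR_RGB2HSV)
red=((h[...,0]<8)|(h[...,0]>172))&(h[...,1]>150)&(h[...,2]>50)
for ce,st in blobs(red,2): print(ce,st,plane(c,ce,.094),plane(c,ce,.114))
```

```text
9.9833 [0.46113552 0.02041481 0.17415977] 0.059892653448186985 [-0.08 -0.09  1.68  0.    1.55  2.1 ]
yaw -34.686163414641804 [ 5.30227028e-03 -3.46687559e-04 -9.99985883e-01]
[325.22580645 256.55718475] [312 248  29  17 341] [[0.45580487 0.02164725 0.094     ]] [[0.46177008 0.01770887 0.114     ]]
[583.60869565 190.55072464] [579 186  10  11  69] [[ 0.39953909 -0.13623249  0.094     ]] [[ 0.41072558 -0.12552012  0.114     ]]
```

View pics/w4.png

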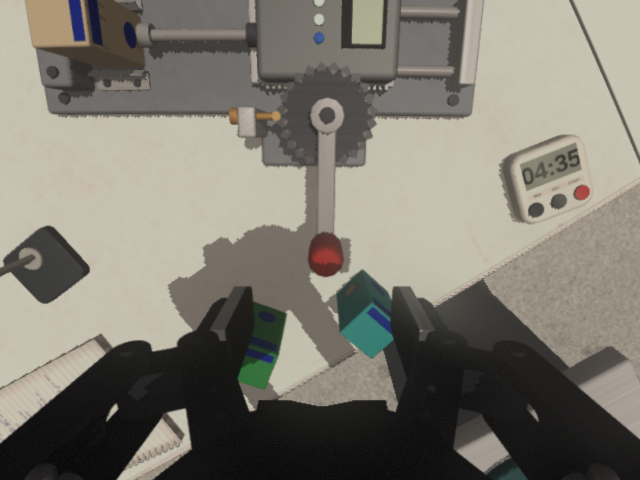

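The knob is at (325,254), the hub bolt at (326,116) and the block's blue dot at (131,36), facing the plunger tip at (143,35). The lever is at rest.

Run:
```python
from h import *
c=cam("wrist")
H=plane(c,[[326.5,116]],.079)[0];K=plane(c,[[325,254]],.096)[0];print(H,K,np.linalg.norm((H-K)[:2]),np.degrees(np.arctan2(*(K-H)[1::-1])))
H=(H+np.array([.5284,-.0292,.079]))/2;print(H)
for a in(0,.262,.524,.785,1.047):
    t=np.radians(144.8)+a;print(a,(H[:2]+.085*np.array([np.cos(t),np.sin(t)])).round(4))
```

```text
[ 0.52726527 -0.02887234  0.079     ] [0.45780818 0.02032492 0.096     ] 0.08511556089191842 144.68961952499677
[ 0.52783264 -0.02903617  0.079     ]
0 [0.4584 0.02  ]
0.262 [4.481e-01 3.000e-04]
0.524 [ 0.4432 -0.0214]
0.785 [ 0.4441 -0.0435]
1.047 [ 0.4507 -0.0647]
```

{"name": "drive_tool", "arguments": {"rows": [[[-2.5, -0.5, -20], [0, 0, 0]], [[0, 0, -20], [0, 0, 0]], [[0, 0, -20], [0, 0, 0]], [[0, 0, -18], [0, 0, 0]], [[0, 0, 0], [0, 0, 0]], [[0, 0, 0], [0, 0, 0]]]}}

```text
time: 10.53
ee_pos: [0.4575, 0.0198, 0.0957]
tool_rot: [0.954, -0.299, 0.002, -0.0]
force: [0.9, -0.1, 0.7]
opening: 0.0604
grip_force: 0.0
```

{"name": "drive_tool", "arguments": {"rows": [[[0, 0, 0], [0, 0, 0]], [[0, 0, 0], [0, 0, 0]], [[0, 0, 0], [0, 0, 0]], [[0, 0, 0], [0, 0, 0]], [[0, 0, 0], [0, 0, 0]], [[0, 0, 0], [0, 0, 0]], [[0, 0, 0], [0, 0, 0]]], "hand": 12}}

```text
time: 11.12
ee_pos: [0.4591, 0.0195, 0.0983]
tool_rot: [0.954, -0.3, 0.004, -0.001]
force: [-0.9, -0.4, 5.4]
opening: 0.0195
grip_force: 58.8
```

{"name": "drive_tool", "arguments": {"rows": [[[-3.1, -4.7, 0], [0, 0, 0.0655]], [[-2.7, -4.8, 0], [0, 0, 0.0655]], [[-2.4, -5.0, 0], [0, 0, 0.0655]], [[-2.1, -5.2, 0], [0, 0, 0.0655]], [[0, 0, 0], [0, 0, 0]], [[0, 0, 0], [0, 0, 0]], [[0, 0, 0], [0, 0, 0]]]}}

```text
time: 11.7
ee_pos: [0.4489, 0.0002, 0.0983]
tool_rot: [0.985, -0.172, 0.004, -0.002]
force: [-0.7, 1.2, 6.3]
opening: 0.0196
grip_force: 59.1
```

{"name": "drive_tool", "arguments": {"rows": [[[-1.8, -5.3, 0], [0, 0, 0.0655]], [[-1.4, -5.4, 0], [0, 0, 0.0655]], [[-1.0, -5.5, 0], [0, 0, 0.0655]], [[-0.7, -5.5, 0], [0, 0, 0.0655]], [[0, 0, 0], [0, 0, 0]], [[0, 0, 0], [0, 0, 0]]]}}

```text
time: 12.2
ee_pos: [0.4439, -0.0214, 0.0983]
tool_rot: [0.999, -0.042, 0.004, -0.002]
force: [-1.5, 1.7, 5.8]
opening: 0.0195
grip_force: 59.2
```

{"name": "drive_tool", "arguments": {"rows": [[[-0.3, -5.6, 0], [0, 0, 0.0655]], [[0.0, -5.6, 0], [0, 0, 0.0655]], [[0.4, -5.5, 0], [0, 0, 0.0655]], [[0.8, -5.5, 0], [0, 0, 0.0655]], [[0, 0, 0], [0, 0, 0]], [[0, 0, 0], [0, 0, 0]]]}}

```text
time: 12.7
ee_pos: [0.4448, -0.0433, 0.0983]
tool_rot: [0.996, 0.089, 0.004, -0.002]
force: [-1.5, 2.4, 6.5]
opening: 0.0195
grip_force: 59.3
```

{"name": "drive_tool", "arguments": {"rows": [[[1.1, -5.5, 0], [0, 0, 0.0655]], [[1.5, -5.4, 0], [0, 0, 0.0655]], [[1.8, -5.3, 0], [0, 0, 0.0655]], [[2.2, -5.1, 0], [0, 0, 0.0655]], [[0, 0, 0], [0, 0, 0]], [[0, 0, 0], [0, 0, 0]]]}}

```text
time: 13.2
ee_pos: [0.4512, -0.0642, 0.0983]
tool_rot: [0.976, 0.218, 0.004, -0.003]
force: [-1.5, 4.1, 7.1]
opening: 0.0193
grip_force: 59.4
```

Run:
```python
from h import *
s=manip.read_state();p=s["ee_pos"];print(s["time"],p,s["force"],s["wrist_torque"],s["grip_force"])
H=np.array([.5278,-.0290]);
for H in ([.5278,-.0290],[.5284,-.0292]):
  d=p[:2]-H;print(np.linalg.norm(d),(np.arctan2(d[1],d[0])%(2*np.pi))-np.radians(144.8))
c=cam("wrist");im=manip.capture("wrist");cv2.imwrite("pics/w5.png",im[:,:,::-1])
```

```text
13.2 [ 0.45119337 -0.06423592  0.09830571] [-1.49183805  4.14589229  7.09496368] [0.54544809 0.25722831 0.01603386] 59.41624654456973
0.08432168160860633 1.0454608988506875
0.08478431210746787 1.0403605713431685
```

View pics/w5.png

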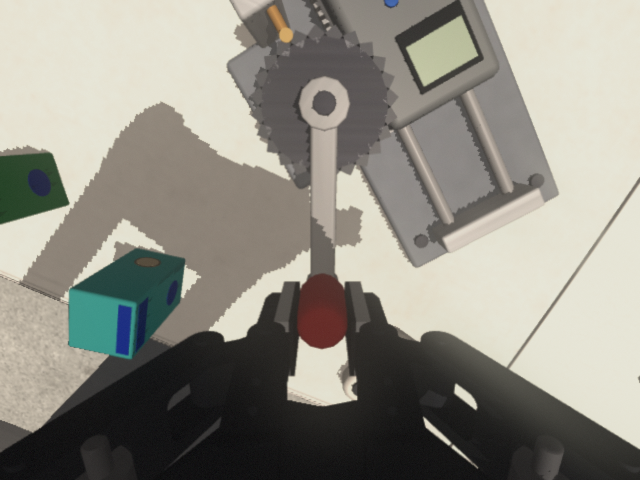

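The lever is pinched at about 1.04 rad, with the knob at (322,310) and the hub at (324,102). I'll nudge it about 0.03 rad so it sits safely in the fourth notch; the fifth is still 0.23 rad away.

{"name": "drive_tool", "arguments": {"rows": [[[0.5, -1.1, 0], [0, 0, 0.014]], [[0.6, -1.1, 0], [0, 0, 0.014]], [[0, 0, 0], [0, 0, 0]], [[0, 0, 0], [0, 0, 0]], [[0, 0, 0], [0, 0, 0]], [[0, 0, 0], [0, 0, 0]]]}}

```text
time: 13.75
ee_pos: [0.4519, -0.0655, 0.0983]
tool_rot: [0.973, 0.231, 0.003, -0.004]
force: [-3.5, 5.8, 8.0]
opening: 0.0198
grip_force: 59.6
```

Run:
```python
from h import *
s=manip.read_state();p=s["ee_pos"];print(p,s["force"])
a=np.array([.4591,.0195]);print("chord angle",2*np.arcsin(np.linalg.norm(p[:2]-a)/.17))
c=cam("wrist");im=manip.capture("wrist")
H=plane(c,[[324,102]],.079)[0];K=plane(c,[[318,250],[323,160]],.079)
print(H,[np.arctan2(*(k-H)[1::-1])%(2*np.pi)-np.radians(144.8) for k in K])
t=manip.capture("top");crop(t,280,140,440,270,4,"fin")
```

```text
[ 0.45185133 -0.06554765  0.09825453] [-3.49149444  5.82317643  8.02136777]
chord angle 1.0520370728397213
[ 0.52770863 -0.02832888  0.079     ] [np.float64(1.0394215695655982), np.float64(1.0641560589044983)]
```

View pics/fin.png

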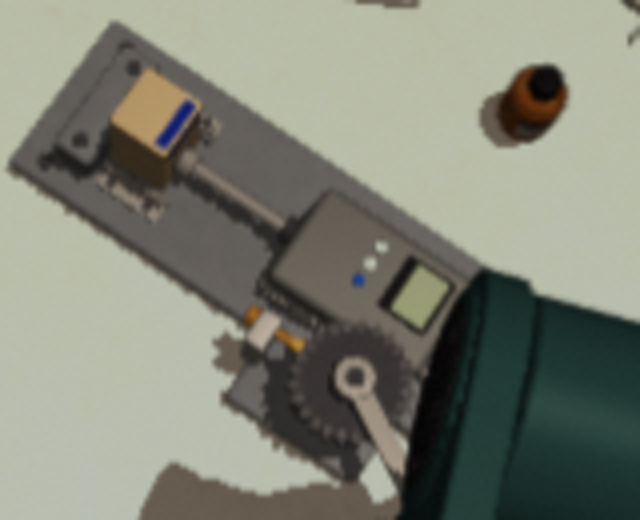

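{"name": "drive_tool", "arguments": {"rows": [[[0.5, -1.0, 0], [0, 0, 0.012]], [[0, 0, 0], [0, 0, 0]], [[0, 0, 0], [0, 0, 0]], [[0, 0, 0], [0, 0, 0]], [[0, 0, 0], [0, 0, 0]]]}}

```text
time: 14.27
ee_pos: [0.4524, -0.0666, 0.0983]
tool_rot: [0.971, 0.237, 0.003, -0.004]
force: [-2.9, 5.6, 8.3]
opening: 0.0195
grip_force: 59.6
```

The top view shows the plunger tip on the blue side, the block upright against the anvil, and the lever steady at about 1.06 rad. I'm handing it in while still holding the knob.

```bash
python3 -c "
from station import manip
print(manip.job_done())"
```

```text
the job is handed in; nothing more can be done
None
```

The job is handed in: the block is back in the cradle with its blue side to the plunger, and the hand is holding the knob at the fourth click (about 1.06 rad measured, well short of the fifth at 1.309), after 14.3 s of the 70 s allowed.

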